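# Take the tealight out of the teapot warmer with tongs

### The arm

A 6-joint arm with a two-finger parallel gripper is mounted at the origin on the work surface. World frame = base frame: x ahead of the robot, y to its left, z up, the work surface at z = 0. Lengths are in mm, angles in degrees, forces in N, time in s.
With the tool pointing down it reaches from about 300 to 850 mm from the base axis. Payload 4.2 kg.
Tool frame: the origin (TCP) lies on the centre line of the jaws, within the pads' length; the fingertips stand env.nose_length ahead of it and the grasp point (between the pads) lies 2 mm behind it (env.nose_length is the distance from the TCP to the fingertips, in mm); z points along the fingers, y is the direction in which the jaws open and shut (so a half turn about z gives the same grasp; the last joint's range is limited). The gripper opens to 91 mm and grips with 3 to 60 N. Pads are 32 mm wide; open, the fingers measure 118 mm over their backs; the gripper's body (76 mm by 178 mm) begins 60 mm behind the grasp point.
Start: joints at [-76.261, 18.312, 89.639, -0, 72.044, -1.146], TCP at [147.712, -555.718, 230.976] pointing down, gripper open.
Joint ranges: [-177.97, 177.97], [-48.28, 115.42], [12.27, 149.76], [-77.06, 257.06], [2.81, 150.46], [-146.56, 146.56]. Speed limits (degrees/s): [147.25, 147.25, 180, 180, 180, 180].

### API

Orientations are given as [roll, pitch, yaw] about the fixed x, y, z axes, in that order (R = Rz(yaw) Ry(pitch) Rx(roll)).
In Python, from workcell import env gives the robot as it stands. The module is installed in compiled form; this text tells all that it offers.
- The arm moves only by the tool jog_arm, never from a script. Its argument "deltas" is a list that holds one entry, the list of rows, each a list of 5 numbers: the shift along the tool's x, y, z in m, then the turn about the tool's z in degrees, then the finger opening in m, from 0 to 0.0912. A call has 1 to 20 rows; each row is the pose to reach, as a shift and turn from the pose commanded when the call began, along the tool's axes at that moment; what a row does not reach only later rows make up. A row lasts 1/12 s, in which the tool goes at most 41.7 mm and 7.16 degrees, less where a joint would pass 70% of its speed; a pose out of reach is approached as far as the arm can. A call with a gripper value outside its range is refused whole. The fingers move at their own pace and stop on an object; "grip_force" is the grip in N (left out, the last holds). Time passes only in rows, so rows that repeat a pose let the fingers close. It gives the time, the measured TCP pose, the force and the opening at its end, in the units of the state.
- env.state(): the state, without advancing time (a new reading comes with each control period).
- env.grab_frame(name): name is "scene" or "top" or "wrist"; returns the picture (400x640x3 uint8, red, green, blue); there is no depth.
- env.camera_params(name): a dict with "fx", "fy", "cx", "cy" (pixels), "xyz" and "orientation" of the camera in the world. Camera axes: x right, y down, z forward; pixel columns grow to the right and rows downward; lengths in mm; the calibration is good to about 2 mm. A picture is of the moment at which its call begins: read the wrist's pose just before it. camera_params takes no time and is no camera call; for the wrist camera it gives the pose at the moment of the call.
- env.job_done(): hands the job in, once; it reports no verdict.
Trained networks look in the newest picture that a camera, given by its name, has taken for a name from the list of things; names that differ only in an ending like _2 or _b are one class to them, and where a whole thing is asked for, a point or a joint stands for the part that bears it (a point fixed in the world has none). Each returns a list of dicts, best first, with "conf" (0 to 1); they miss things now and then, are a little off and sometimes report something else, mostly with a low value. They report only what shows in the picture. A call takes as long as a camera call. They do not tell look-alikes from the thing itself.
- env.look_for(camera, label): "xyz" ([x, y, z] in mm, in world coordinates, good to about 4 mm: the middle of the surface that is visible of it).
The state is a dict: "time_s": time; "qpos": joint angles; "qvel": joint speeds; "effort": joint torques, N m; "ee_pos": TCP position; "ee_rot": TCP orientation; "force": force on the tool from outside, world axes, zero at the start; "torque": the same for the moment, N m; "gripper_width": finger opening in mm.
Only numpy, scipy, OpenCV 4.12 (cv2) and the standard library are available. Lean on these libraries where they do the work, as an engineer would, in place of code of your own. Each camera call takes 0.05 s, during which the arm holds its last target.

### The job

The candle under the teapot needs changing: lift the teapot off its warmer by the hoop handle, keep it upright and set it down gently on the middle of the cork trivet. Then take the tongs, close them on the tealight in the warmer and lift it out, level, well clear above the warmer's steel hoops; its cup is hot, so only the tongs may touch it. Leave the pedal, pick rack, slide and tin where they are, and finish still holding the tealight up in the tongs.

Things in the scene. Friction and masses are not known exactly. Their poses are not given: they have to be found in the camera images.
- teapot: stainless teapot, 0.36 to 0.68 kg, 140 mm wide, base 124 mm across, black lid ball up to 102 mm, spout along its own +x reaching 112 mm from the axis. Fixed hoop handle over the lid in its own x-z plane (feet at x = -58 and +58 mm). Stands on the warmer's hoops at first. Origin: centre of its underside; z up
- teapot_grip (a point): middle of the teapot's handle bar: a straight black sleeve 66 mm long and 13 mm thick along the teapot's x axis, 150 mm above its underside, 49 mm of free space between it and the lid ball
- warmer: fixed teapot warmer: oak block 150 x 150 x 20 mm, in its top a central round recess 43 mm wide, 3 mm deep for the tealight; two steel hoops (8 mm bar) along its x axis at y = -46 and +46 mm, their top 79 mm above the cabinet top, legs at x = -52 and +52 mm. 84 mm free between the hoops, open above and at both x ends. Origin: centre of its underside
- tealight: tealight in an aluminium cup, 39 mm across, 18 mm high, about 18 g, standing loose in the recess with its underside 17 mm above the cabinet top, so that 15 mm stand out of the oak block. Origin: centre of its underside
- trivet: round cork trivet, fixed, 170 mm across, 8 mm thick. Origin: centre of its underside
- tongs: sprung steel kitchen tongs lying on their side, 16 mm high, 235 mm long with the hanging loop, about 100 g, tips towards their own +x. Origin: on the midline, on the underside, at the balance point, midway between the bulges of the two black grips (each 55 mm long); hinge head at x = -85 mm. Open they measure 52 mm over the bulges of the grips. The two arms always move alike
- tongs_tip (a point): centre between the shallow hollow jaws of the tongs, 104 mm from the tongs' origin along their x axis, 8 mm above their underside. The jaw plates are 29 mm long and 16 mm high and reach 15 mm further ahead
- tongs_left (a joint): angle by which each arm is squeezed in: 0 open (74 mm between the hollows of the jaws), 0.09 closed on 39 mm (grips then 36 mm over all), 0.17 fully closed. Grips squeezed to 43 mm leave 54 mm between the hollows, 48 at the jaw edges, 60 over all. The spring pushes each arm out with 3.5 N at the grips when open, 5.7 N when closed on 39 mm; a grip of 15 to 20 N clamps the tealight well
- octave_pedal: purple octave pedal, 112 x 62 x 52 mm, bystander. Origin: centre of its underside
- pick_rack: wooden pick rack with six slots, 36 x 112 x 40 mm with picks, bystander. Origin: centre of its underside
- slide: chrome guitar slide, tube 25 mm across, 60 mm high, standing on end, bystander. Origin: centre of its underside
- tin: small stainless tin with press-fit lid, 65 mm across, 45 mm high, bystander. Origin: centre of its underside
Not all that is in view belongs to the job. Several things look just like the tongs: the one meant starts farthest to the robot's left. There is more than one size of the teapot; the job needs the larger.

How it is judged:
By the outcome, as a careful person would: the job done as asked, in the order asked, and still so for the second after the job is handed in, while the arm keeps its last pose, push and grip.
It also fails if it takes over 64 s, if anything falls off the work surface, if the arm or the gripper's body presses on something with over 40 N, if the wrist force passes 120 N, or if a joint passes its speed limit or range.

## Working session

There is one attempt and no reset: what is moved stays moved. The work goes in short steps, Python scripts to look and compute and a tool call to move; the robot and the scene stay as the last step left them, time stands still between calls to the robot, and variables do not carry over. Pictures are saved under pics/ and viewed, and the job is handed in when it is done.

Besides the shell and the picture viewer there is one more tool, called as a command line: name --argument value ..., lists and objects as JSON in quotes. jog_arm: Moves the arm, as the interface text tells. Its arguments: {"type":"object","properties":{"deltas":{"type":"array"},"grip_force":{"type":"number"}},"required":["deltas"]}

```bash
mkdir -p pics
python3 - <<'E'
from workcell import env
import cv2
print(env.state()); print(env.nose_length)
for n in ["scene","top","wrist"]:
    im=env.grab_frame(n); cv2.imwrite(f"pics/{n}0.png",im[:,:,::-1]); p=env.camera_params(n); print(n,p)
    if n=="wrist": continue
    for l in ["teapot","teapot_grip","warmer","tealight","trivet","tongs","tongs_tip","octave_pedal","pick_rack","slide","tin"]:
        print(n,l,[(round(d["conf"],2),[round(float(v)) for v in d["xyz"]]) for d in env.look_for(n,l)])
print(env.state()["time_s"])
E
```

```text
{'time_s': 0.0, 'qpos': array([-7.62631495e+01,  1.83510436e+01,  8.97071044e+01, -6.18376474e-04,
        7.20440675e+01, -1.14478035e+00]), 'qvel': array([ 0.09466234,  0.0474037 ,  0.08232088, -0.00643594,  0.00102548,
        0.09655138]), 'effort': array([ 5.06013093e-04, -4.12464666e+01, -2.31971669e+01,  7.27018621e-02,
        4.57381003e-02, -1.47518658e-04]), 'ee_pos': array([ 147.56679006, -555.24090095,  230.12151881]), 'ee_rot': array([-1.79897793e+02, -1.45434996e-03,  1.48818208e+01]), 'force': array([-0.53548428,  0.37261129,  0.21621483]), 'torque': array([-0.04012649,  0.02755994, -0.02854921]), 'gripper_width': 90.8347425517884}
17.0
scene {'fx': 448.1295683686902, 'fy': 448.1295683686902, 'cx': 324.0140181778649, 'cy': 198.54636570184516, 'xyz': array([1742.27725673, -397.0983929 , 1118.50503313]), 'orientation': array([-127.83935711,   -0.72361961,   75.49333091])}
scene teapot [(0.92, [373, -147, 47]), (0.61, [598, -26, 150])]
scene teapot_grip [(0.91, [372, -145, 45]), (0.69, [600, -28, 147])]
scene warmer [(0.55, [600, -39, 22])]
scene tealight [(0.43, [570, -
[... 710 characters left out ...]
57, -21, 158])]
top warmer [(0.79, [509, -59, 21])]
top tealight []
top trivet [(0.6, [463, 319, 8])]
top tongs [(0.73, [493, -301, 20]), (0.72, [451, -576, 15]), (0.34, [465, 316, 6])]
top tongs_tip [(0.79, [494, -304, 17]), (0.63, [453, -578, 12])]
top octave_pedal [(0.91, [745, -146, 39])]
top pick_rack [(0.85, [756, 146, 31])]
top slide [(0.74, [512, -58, 22]), (0.38, [695, -314, 42]), (0.31, [555, -22, 158])]
top tin [(0.71, [716, 290, 43])]
wrist {'fx': 279.9959969047629, 'fy': 279.9959969047629, 'cx': 319.36107001201583, 'cy': 198.55674074770755, 'xyz': array([ 210.45028884, -537.72474196,  384.32807527]), 'orientation': array([ 1.66332598e+02, -2.78661846e-02, -7.51516119e+01])}
1.25
```

View pics/scene0.png

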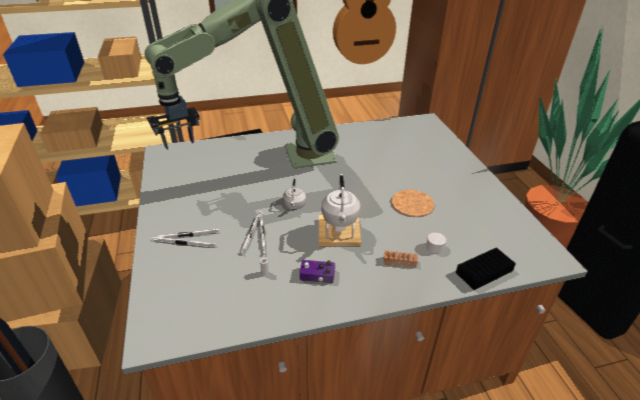

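View pics/top0.png

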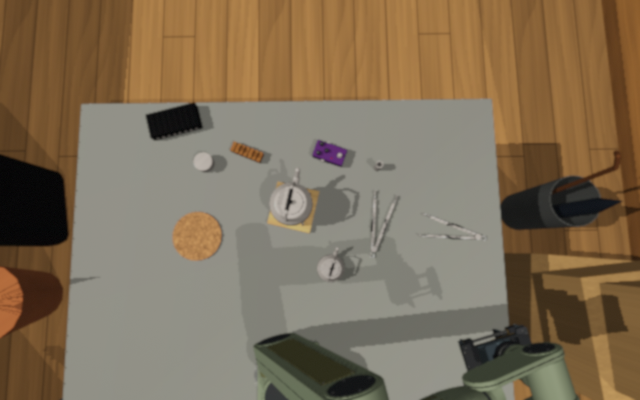

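View pics/wrist0.png

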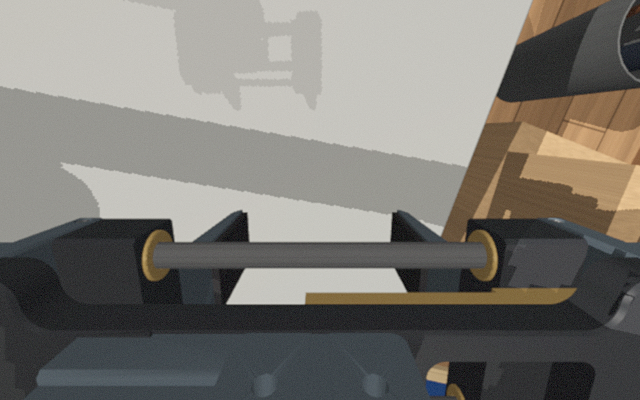

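The larger teapot stands on the warmer at scene (341,207) / top (291,202). The small one, at top (330,266), is the decoy. There are two tongs: A at top (383,222), y≈-305, and B at top (455,230), y≈-577. A lies farther to the robot's left, so A fits. I'll confirm it in enlarged crops.

Run:
```python
import cv2, numpy as np
im=cv2.imread("pics/top0.png"); a=cv2.resize(im[140:290,250:410],None,fx=4.8,fy=4,interpolation=cv2.INTER_CUBIC)
a=cv2.resize(im[145:285,255:410],None,fx=4,fy=4,interpolation=cv2.INTER_CUBIC);cv2.imwrite("pics/topc.png",a)
im=cv2.imread("pics/scene0.png");a=cv2.resize(im[165:285,225:375],None,fx=5,fy=5,interpolation=cv2.INTER_CUBIC);cv2.imwrite("pics/scenec.png",a)
```

```text
(no output)
```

View pics/topc.png

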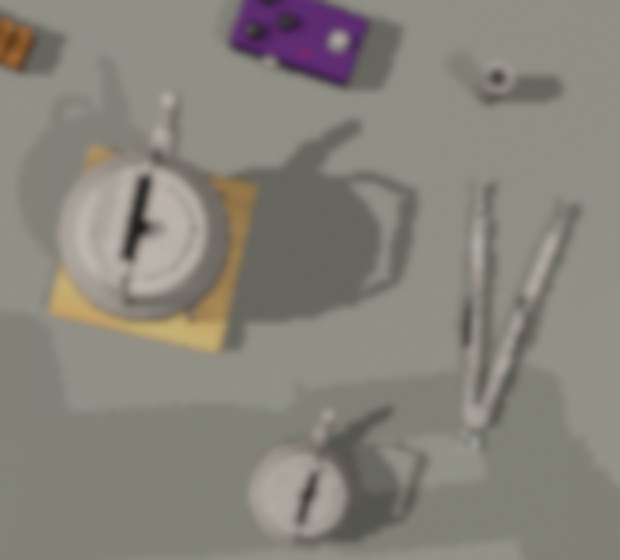

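View pics/scenec.png

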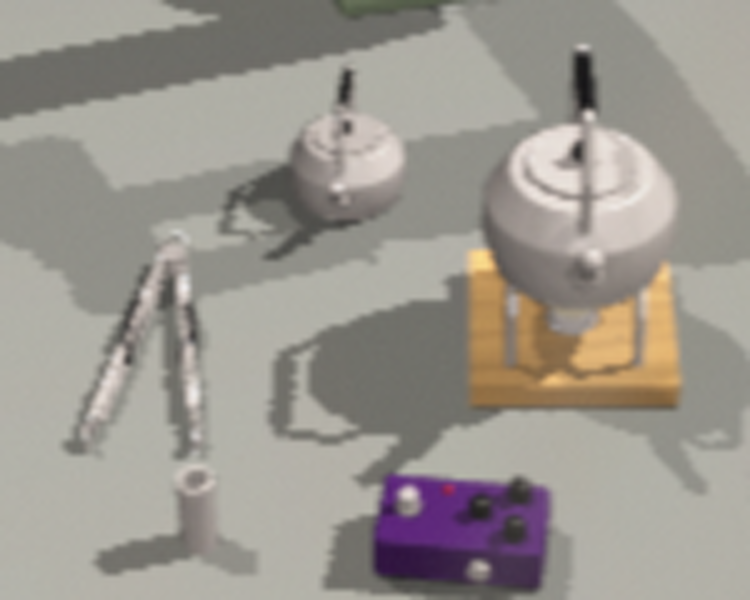

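The crops confirm that tongs A are the one meant: hinge at top (374,253), tips at (375,192) and (397,196), black grips midway. The larger teapot's black sleeve runs from top (291,190) to (288,209). Next I measure both.

```bash
cat > h.py <<'E'
import numpy as np
from scipy.spatial.transform import Rotation as R
from workcell import env
def ray(cam,u,v,z,p=None):
    p=p or env.camera_params(cam)
    d=R.from_euler('xyz',p["orientation"],degrees=True).apply([(u-p["cx"])/p["fx"],(v-p["cy"])/p["fy"],1])
    c=np.array(p["xyz"]); return c+d*(z-c[2])/d[2]
def proj(cam,X,p=None):
    p=p or env.camera_params(cam)
    q=R.from_euler('xyz',p["orientation"],degrees=True).inv().apply(np.array(X)-p["xyz"])
    return np.array([p["fx"]*q[0]/q[2]+p["cx"],p["fy"]*q[1]/q[2]+p["cy"]])
def totool(X,s=None):
    s=s or env.state(); return R.from_euler('xyz',s["ee_rot"],degrees=True).inv().apply(np.array(X)-s["ee_pos"])
E
python3 - <<'E'
from h import *
t=lambda x,y:(255+x/4,145+y/4)
s=lambda x,y:(225+x/5,165+y/5)
f=lambda c,p,z:ray(c,*p,z).round(0)
print("sleeve top",f("top",t(145,178),229),f("top",t(130,255),229))
print("sleeve scene",f("scene",s(582,55),229),f("scene",s(588,108),229))
print("warmer corners top",[f("top",t(*p),20) for p in [(95,150),(258,185),(218,352),(50,312)]])
print("warmer front corners sc",[f("scene",s(*p),20) for p in [(470,388),(682,386)]])
print("tongs top tips,hinge",[f("top",t(*p),8) for p in [(482,185),(572,208),(473,440)]])
print("tongs scene tips,loop",[f("scene",s(*p),8) for p in [(75,445),(198,450),(175,238)]])
print("trivet c",f("top",(197.5,236),8), f("scene",(413,203),8))
E
```

```text
sleeve top [586. -24. 229.] [529. -13. 229.]
sleeve scene [527.  -9. 229.] [588. -22. 229.]
warmer corners top [array([644.,  30.,  20.]), array([ 611., -112.,   20.]), array([466., -75.,  20.]), array([503.,  69.,  20.])]
warmer front corners sc [array([ 619., -110.,   20.]), array([653.,  36.,  20.])]
tongs top tips,hinge [array([ 610., -309.,    8.]), array([ 588., -388.,    8.]), array([ 388., -294.,    8.])]
tongs scene tips,loop [array([ 597., -388.,    8.]), array([ 622., -306.,    8.]), array([ 389., -289.,    8.])]
trivet c [462. 313.   8.] [473. 314.   8.]
```

jog_arm --deltas '[[[0.4,-0.45,-0.15,27,0.09],[0.4,-0.45,-0.15,27,0.09],[0.4,-0.45,-0.15,27,0.09],[0.4,-0.45,-0.15,27,0.09],[0.4,-0.45,-0.15,27,0.09],[0.4,-0.45,-0.15,27,0.09],[0.4,-0.45,-0.15,27,0.09],[0.4,-0.45,-0.15,27,0.09],[0.4,-0.45,-0.15,27,0.09],[0.4,-0.45,-0.15,27,0.09],[0.4,-0.45,-0.15,27,0.09],[0.4,-0.45,-0.15,27,0.09],[0.4,-0.45,-0.15,27,0.09],[0.4,-0.45,-0.15,27,0.09],[0.4,-0.45,-0.15,27,0.09],[0.4,-0.45,-0.15,27,0.09],[0.4,-0.45,-0.15,27,0.09]]]'

```text
time_s: 2.67
ee_pos: [419.2, -16.7, 381.1]
ee_rot: [180.0, -0.0, -11.9]
force: [0.1, -0.1, 1.0]
gripper_width: 89.9
```

Run:
```python
from h import *
import cv2
s=env.state(); p=env.camera_params("wrist"); im=env.grab_frame("wrist"); cv2.imwrite("pics/w1.png",im[:,:,::-1])
import json; json.dump({k:np.array(v).tolist() for k,v in p.items()},open("w1.json","w"))
print(proj("wrist",[557,-17,229],p),env.look_for("wrist","teapot_grip"))
print(proj("wrist",[586,-23,229],p),proj("wrist",[528,-11,229],p))
```

```text
[291.79184468  58.47667175] [{'xyz': [556.0, -25.6, 158.0], 'conf': 0.96}, {'xyz': [363.0, -144.2, 50.3], 'conf': 0.64}]
[290.97129912  25.41151086] [292.57250511  89.93459953]
```

View pics/w1.png

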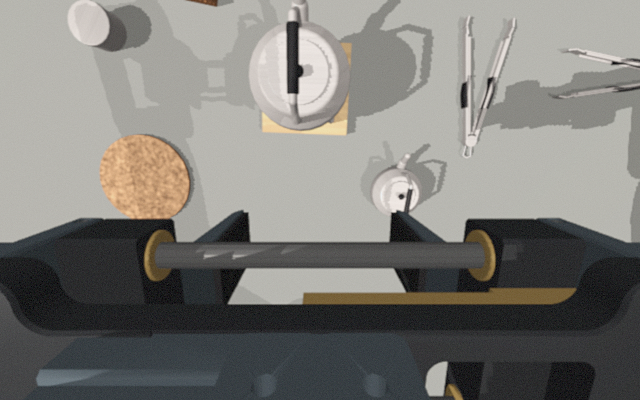

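The wrist picture shows the large teapot's sleeve from (292,23) to (293,93), the trivet centred at (145,178), and tongs A with the loop at (467,155) and tips at (469,18) and (514,20).

Run:
```python
from h import *
import json,cv2
p={k:(np.array(v) if isinstance(v,list) else v) for k,v in json.load(open("w1.json")).items()}
im=cv2.imread("pics/w1.png")
cv2.imwrite("pics/w1c.png",np.hstack([cv2.resize(im[0:160,230:360],None,fx=3.5,fy=3.5,interpolation=cv2.INTER_CUBIC),cv2.resize(im[0:160,440:530],None,fx=3.5,fy=3.5,interpolation=cv2.INTER_CUBIC)]))
f=lambda u,v,z:ray("wrist",u,v,z,p).round(1)
print("sleeve",f(292.5,23,229),f(293,93,229),"ball",f(299,71,175))
print("tongs",f(469,18,8),f(514,20,8),f(467,155,8))
# trivet ellipse
hsv=cv2.cvtColor(im,cv2.COLOR_BGR2HSV); m=cv2.inRange(hsv,(5,70,60),(25,255,255)); m[:, :90]=0; m[:,200:]=0; m[:125]=0; m[225:]=0
c=max(cv2.findContours(m,0,cv2.CHAIN_APPROX_NONE)[0],key=cv2.contourArea)
P=np.array([ray("wrist",*q[0],8,p)[:2] for q in c]); A=np.c_[2*P,np.ones(len(P))]; x=np.linalg.lstsq(A,(P**2).sum(1),rcond=None)[0]
print("trivet",x[:2],np.sqrt(x[2]+x[0]**2+x[1]**2))
im=cv2.imread("pics/top0.png");hsv=cv2.cvtColor(im,cv2.COLOR_BGR2HSV); m=cv2.inRange(hsv,(5,70,60),(25,255,255)); m[:,:160]=0;m[:,240:]=0;m[:200]=0;m[275:]=0
c=max(cv2.findContours(m,0,cv2.CHAIN_APPROX_NONE)[0],key=cv2.contourArea)
P=np.array([ray("top",*q[0],8)[:2] for q in c]); A=np.c_[2*P,np.ones(len(P))]; x=np.linalg.lstsq(A,(P**2).sum(1),rcond=None)[0]
print("trivet top",x[:2],np.sqrt(x[2]+x[0]**2+x[1]**2))
```

```text
sleeve [587.7 -24.9 229. ] [525.  -10.8 229. ] ball [555.1 -20.1 175. ]
tongs [ 610.2 -312.6    8. ] [ 591.6 -386.2    8. ] [ 382.5 -290.1    8. ]
trivet [463.19458556 313.69869716] 83.5423957610589
trivet top [463.82103279 316.068826  ] 84.2642836292322
```

View pics/w1c.png

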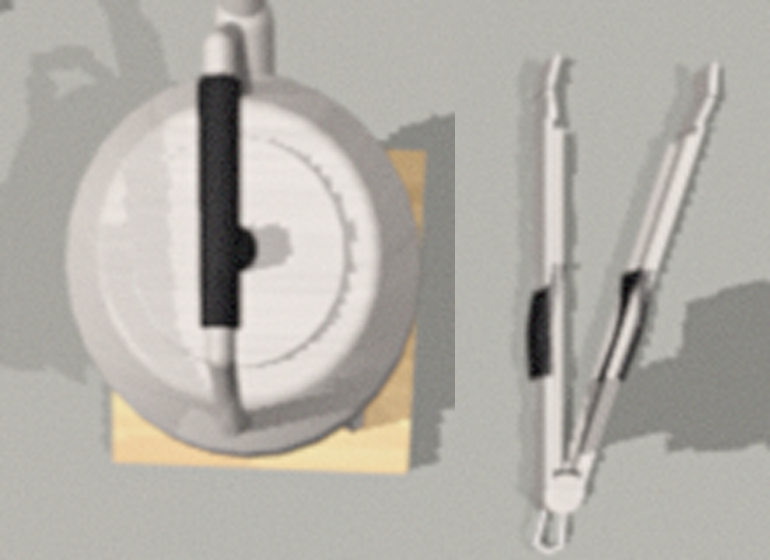

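jog_arm --deltas '[[[0.135,-0.027,0.0,0.8,0.09],[0.135,-0.027,0.0,0.8,0.09],[0.135,-0.027,0.0,0.8,0.09],[0.135,-0.027,0.0,0.8,0.09],[0.135,-0.027,0.05,0.8,0.07],[0.135,-0.027,0.1,0.8,0.06],[0.135,-0.027,0.13,0.8,0.05],[0.135,-0.027,0.144,0.8,0.05],[0.135,-0.027,0.154,0.8,0.05],[0.135,-0.027,0.154,0.8,0.05]]]'

```text
time_s: 3.6
ee_pos: [554.6, -21.7, 224.6]
ee_rot: [179.9, 0.3, -13.1]
force: [0.1, -0.5, -0.6]
gripper_width: 52.9
```

Run:
```python
from h import *
import cv2
s=env.state(); print(s["ee_pos"],s["ee_rot"],s["force"])
im=env.grab_frame("wrist"); cv2.imwrite("pics/w2.png",im[:,:,::-1])
im=env.grab_frame("scene"); cv2.imwrite("pics/s2.png",cv2.resize(im[130:260,260:420,::-1],None,fx=4,fy=4))
```

```text
[554.63836674 -21.6516771  224.64988021] [179.93136789   0.28968398 -13.06333646] [ 0.12287887 -0.48948323 -0.62150402]
```

View pics/w2.png

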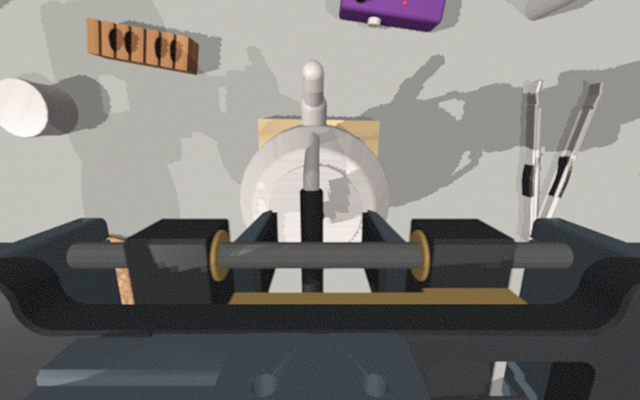

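View pics/s2.png

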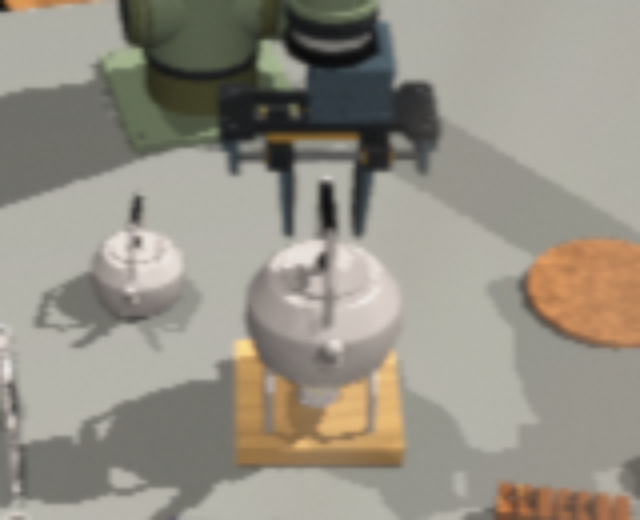

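The sleeve sits at u≈312 between the fingers, whose centre is u≈319, so I shift about 4 mm left before closing.

jog_arm --deltas '[[[0.001,-0.004,-0.001,0,0.05],[0.001,-0.004,-0.001,0,0.05],[0.001,-0.004,-0.001,0,0.03]]]' --grip_force 50

```text
time_s: 3.95
ee_pos: [559.1, -16.2, 229.6]
ee_rot: [-180.0, -0.2, -12.9]
force: [0.1, 0.2, -0.1]
gripper_width: 46.1
```

jog_arm --deltas '[[[0,0,0,0,0.03],[0,0,0,0,0.025]]]'

```text
time_s: 4.12
ee_pos: [558.4, -16.2, 228.5]
ee_rot: [-180.0, -0.1, -12.9]
force: [0.7, 0.4, 0.1]
gripper_width: 32.7
```

Run:
```python
from h import *
import cv2
for i in range(3):
    im=env.grab_frame("wrist");s=env.state(); print(s["ee_pos"],s["ee_rot"],s["force"],s["gripper_width"])
cv2.imwrite("pics/w3.png",im[:,:,::-1])
```

```text
[558.28653645 -16.22733974 228.28068603] [-1.79999575e+02 -3.30714332e-02 -1.29028764e+01] [ 0.57483378 -0.13833373 -0.03917107] 28.795717121179063
[558.24038564 -16.2222157  228.16406458] [ 1.79997393e+02 -2.32545963e-02 -1.29050874e+01] [ 0.88061336 -0.01107549 -0.63793078] 26.157550919711603
[558.21164903 -16.26106187 228.06357193] [ 1.79994699e+02 -1.25481418e-02 -1.29075680e+01] [ 1.00735687 -0.45865254 -0.35919137] 25.22215084687882
```

View pics/w3.png

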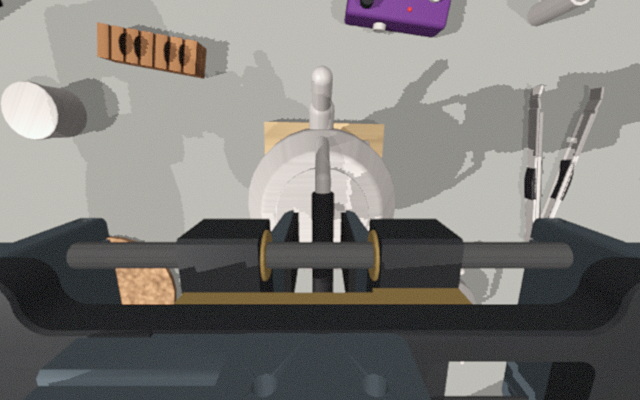

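Sleeve at u≈322 against finger centre 319.5, so about 1.3 mm off. I correct that and close.

jog_arm --deltas '[[[-0.001,0.0013,0.001,0,0.022],[-0.001,0.0013,0.001,0,0.018],[-0.001,0.0013,0.001,0,0.014],[-0.001,0.0013,0.001,0,0.008],[-0.001,0.0013,0.001,0,0.0],[-0.001,0.0013,0.001,0,0.0],[-0.001,0.0013,0.001,0,0.0]]]' --grip_force 50

```text
time_s: 4.85
ee_pos: [556.8, -17.6, 226.8]
ee_rot: [180.0, 0.0, -12.9]
force: [-1.2, -1.2, -0.4]
gripper_width: 12.2
```

Run:
```python
from h import *
import cv2
im=env.grab_frame("wrist");s=env.state(); print(s["ee_pos"],s["ee_rot"],s["force"],s["torque"],s["gripper_width"])
cv2.imwrite("pics/w4.png",im[:,:,::-1])
```

```text
[556.83963875 -17.611139   226.85361325] [ 1.79961376e+02  1.15184570e-02 -1.29109111e+01] [-0.13767009 -0.65470636 -0.79745521] [-0.23846393  0.14489897 -0.03440313] 11.83090648219412
```

View pics/w4.png

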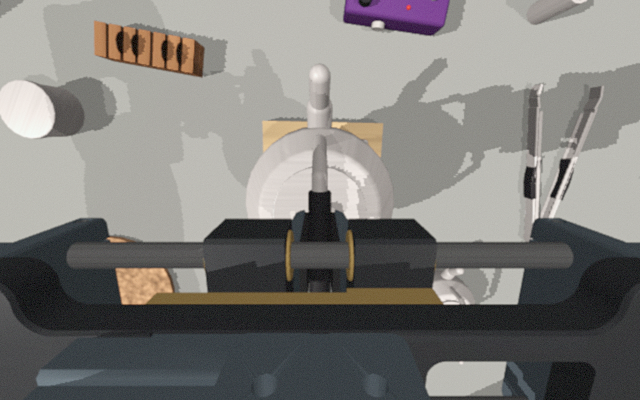

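The sleeve is gripped at 11.8 mm with negligible side force. Lifting slowly.

jog_arm --deltas '[[[0,0,-0.003,0,0],[0,0,-0.008,0,0],[0,0,-0.015,0,0],[0,0,-0.024,0,0],[0,0,-0.034,0,0],[0,0,-0.044,0,0],[0,0,-0.052,0,0],[0,0,-0.057,0,0],[0,0,-0.06,0,0],[0,0,-0.06,0,0]]]'

```text
time_s: 5.73
ee_pos: [557.2, -17.4, 287.8]
ee_rot: [-180.0, -0.1, -12.9]
force: [0.2, -0.2, -4.6]
gripper_width: 12.4
```

Run:
```python
from h import *
import cv2
im=env.grab_frame("scene");s=env.state(); print(s["ee_pos"],s["ee_rot"],s["force"],s["torque"],s["gripper_width"])
cv2.imwrite("pics/s5.png",cv2.resize(im[100:260,240:420,::-1],None,fx=4,fy=3.7))
im=env.grab_frame("wrist");cv2.imwrite("pics/w5.png",im[:,:,::-1])
```

```text
[556.94190903 -17.34161407 287.07063672] [-1.79999759e+02 -1.28806406e-02 -1.29146279e+01] [ 0.27514335 -0.31943655 -5.32112903] [ 0.05772108  0.06850594 -0.01074927] 12.09412495272015
```

View pics/s5.png

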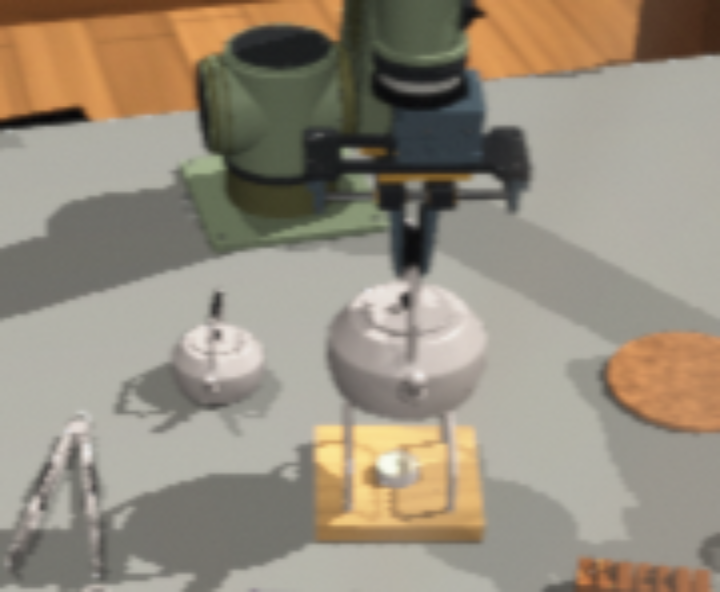

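View pics/w5.png

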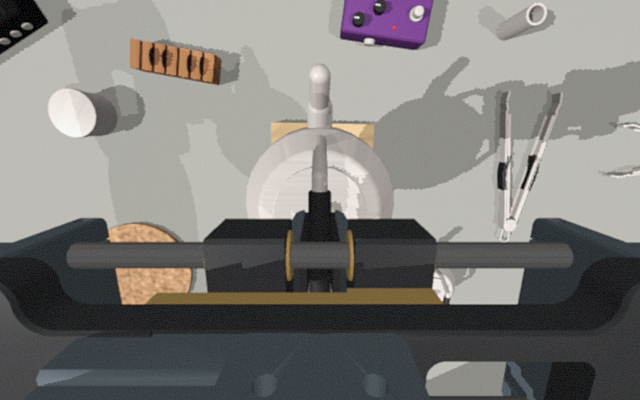

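jog_arm --deltas '[[[-0.003,-0.006,0,0,0],[-0.01,-0.018,0,0,0],[-0.02,-0.036,0,0,0],[-0.031,-0.058,0,0,0],[-0.045,-0.082,0,0,0],[-0.058,-0.106,0,0,0],[-0.071,-0.13,0,0,0],[-0.084,-0.155,0,0,0],[-0.098,-0.179,0,0,0],[-0.111,-0.203,0,0,0],[-0.124,-0.227,0,0,0],[-0.136,-0.249,0,0,0],[-0.146,-0.267,0,0,0],[-0.154,-0.282,0,0,0],[-0.16,-0.294,0,0,0],[-0.164,-0.3,0,0,0],[-0.165,-0.303,0,0,0],[-0.165,-0.303,0,0,0],[-0.165,-0.303,0,0,0]]]'

```text
time_s: 7.42
ee_pos: [463.9, 314.2, 286.8]
ee_rot: [179.9, -0.0, -12.9]
force: [-0.4, 0.5, -4.6]
gripper_width: 11.8
```

Run:
```python
from h import *
import cv2
im=env.grab_frame("top");s=env.state(); print(s["ee_pos"],s["ee_rot"],s["force"],s["torque"],s["gripper_width"])
cv2.imwrite("pics/t6.png",cv2.resize(im[100:300,130:430,::-1],None,fx=2.6,fy=2.6))
im=env.grab_frame("wrist");cv2.imwrite("pics/w6.png",im[:,:,::-1])
im=env.grab_frame("scene");cv2.imwrite("pics/s6.png",cv2.resize(im[100:300,330:530,::-1],None,fx=3,fy=3))
```

```text
[464.0565154  314.03063988 286.88249637] [ 1.79956301e+02 -1.23057034e-02 -1.29656277e+01] [-1.1048957   0.11931132 -4.614745  ] [ 0.05227241  0.03882618 -0.05241446] 12.05853382807683
```

View pics/t6.png

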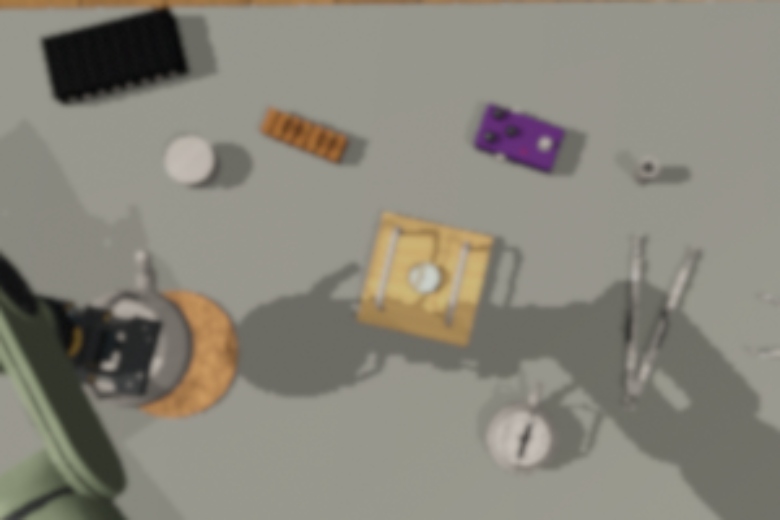

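View pics/s6.png

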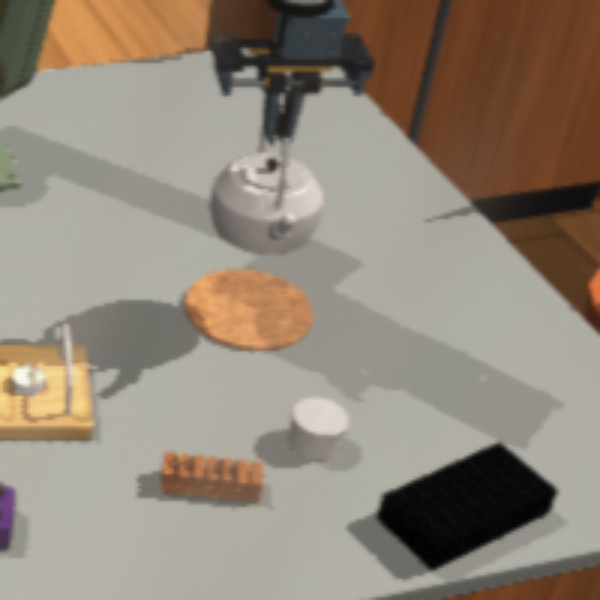

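View pics/w6.png

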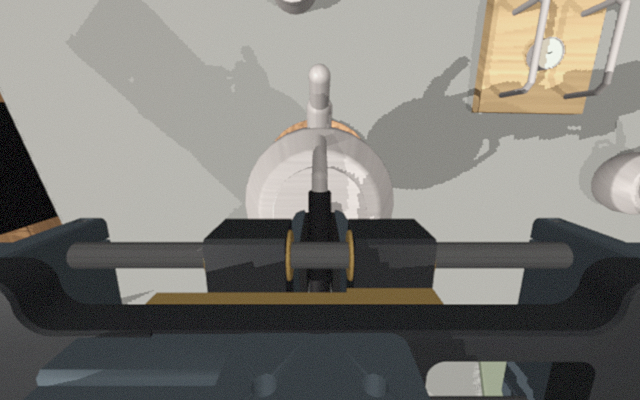

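jog_arm --deltas '[[[0,-0.001,0.006,0,0],[0,-0.001,0.02,0,0],[0,-0.001,0.04,0,0],[0,-0.001,0.06,0,0],[0,-0.001,0.08,0,0],[0,-0.001,0.097,0,0],[0,-0.001,0.11,0,0],[0,-0.001,0.118,0,0],[0,-0.001,0.122,0,0],[0,-0.001,0.124,0,0],[0,-0.001,0.125,0,0],[0,-0.001,0.126,0,0]]]'

```text
time_s: 8.57
ee_pos: [464.7, 316.1, 161.7]
ee_rot: [-179.9, -0.1, -12.9]
force: [0.5, -0.0, -4.5]
gripper_width: 12.3
```

jog_arm --deltas '[[[0,0,0.001,0,0],[0,0,0.002,0,0],[0,0,0.003,0,0]]]'

```text
time_s: 8.82
ee_pos: [464.3, 315.9, 158.3]
ee_rot: [-180.0, -0.0, -12.9]
force: [-0.4, -0.3, -4.1]
gripper_width: 12.0
```

jog_arm --deltas '[[[0,0,0.0005,0,0],[0,0,0.001,0,0],[0,0,0.0015,0,0],[0,0,0.002,0,0]]]'

```text
time_s: 9.15
ee_pos: [464.1, 315.9, 155.9]
ee_rot: [-180.0, -0.0, -12.9]
force: [-1.2, 1.0, -1.9]
gripper_width: 12.0
```

Contact has begun (−4.5 → −1.9 N). One more small step.

jog_arm --deltas '[[[0,0,0.0004,0,0],[0,0,0.0007,0,0],[0,0,0.0007,0,0]]]'

```text
time_s: 9.4
ee_pos: [464.2, 316.1, 155.8]
ee_rot: [-180.0, -0.0, -12.9]
force: [-1.3, 0.4, -0.9]
gripper_width: 12.1
```

jog_arm --deltas '[[[0,0,0.0005,0,0.013],[0,0,0.0005,0,0.02],[0,0,0.0,0,0.035],[0,0,0.0,0,0.05],[0,0,0.0,0,0.055],[0,0,0.0,0,0.055]]]'

```text
time_s: 9.9
ee_pos: [464.2, 315.8, 155.2]
ee_rot: [180.0, -0.0, -12.9]
force: [1.3, 0.1, 0.9]
gripper_width: 43.1
```

jog_arm --deltas '[[[0,0,-0.01,0,0.055],[0,0,-0.03,0,0.055],[0,0,-0.06,0,0.055],[0,0,-0.1,0,0.09],[0,0,-0.14,0,0.09],[0,0,-0.17,0,0.09]]]'

```text
time_s: 10.4
ee_pos: [464.4, 316.0, 329.6]
ee_rot: [-179.8, -0.2, -12.9]
force: [0.7, 0.3, 0.1]
gripper_width: 72.0
```

jog_arm --deltas '[[[0.034,0.608,0.03,2.3,0.09],[0.034,0.608,0.03,2.3,0.09],[0.034,0.608,0.03,2.3,0.09],[0.034,0.608,0.03,2.3,0.09],[0.034,0.608,0.03,2.3,0.09],[0.034,0.608,0.03,2.3,0.09],[0.034,0.608,0.03,2.3,0.09],[0.034,0.608,0.03,2.3,0.09],[0.034,0.608,0.03,2.3,0.09],[0.034,0.608,0.03,2.3,0.09],[0.034,0.608,0.03,2.3,0.09],[0.034,0.608,0.03,2.3,0.09],[0.034,0.608,0.03,2.3,0.09],[0.034,0.608,0.03,2.3,0.09],[0.034,0.608,0.03,2.3,0.09],[0.034,0.608,0.03,2.3,0.09],[0.034,0.608,0.03,2.3,0.09],[0.034,0.608,0.03,2.3,0.09],[0.034,0.608,0.03,2.3,0.09]]]'

```text
time_s: 11.98
ee_pos: [361.5, -283.3, 295.7]
ee_rot: [-180.0, -0.0, -15.1]
force: [0.5, -0.7, -0.6]
gripper_width: 89.8
```

Run:
```python
from h import *
import cv2,json
s=env.state();p=env.camera_params("wrist");im=env.grab_frame("wrist");cv2.imwrite("pics/w7.png",im[:,:,::-1]); print(s["ee_pos"],s["ee_rot"])
json.dump({k:np.array(v).tolist() for k,v in p.items()},open("w7.json","w"))
im=env.grab_frame("top");cv2.imwrite("pics/top7.png",im[:,:,::-1])
cv2.imwrite("pics/t7.png",cv2.resize(im[140:290,150:350,::-1],None,fx=4,fy=4,interpolation=cv2.INTER_CUBIC))
im=env.grab_frame("scene");cv2.imwrite("pics/scene7.png",im[:,:,::-1]);cv2.imwrite("pics/s7.png",cv2.resize(im[140:290,300:500,::-1],None,fx=4,fy=4,interpolation=cv2.INTER_CUBIC))
```

```text
[ 361.54762099 -283.31386289  295.7024748 ] [-1.79992881e+02 -3.20895874e-02 -1.51350131e+01]
```

View pics/w7.png

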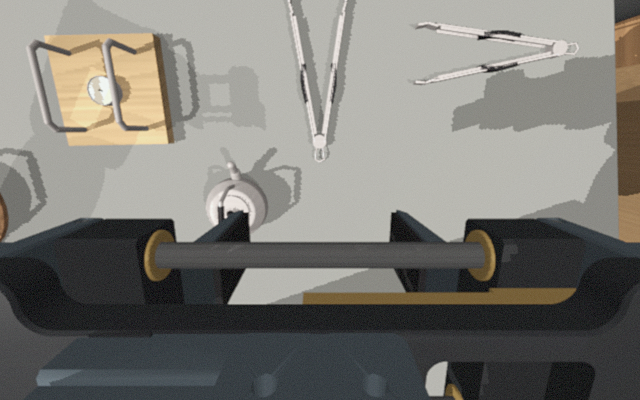

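View pics/t7.png

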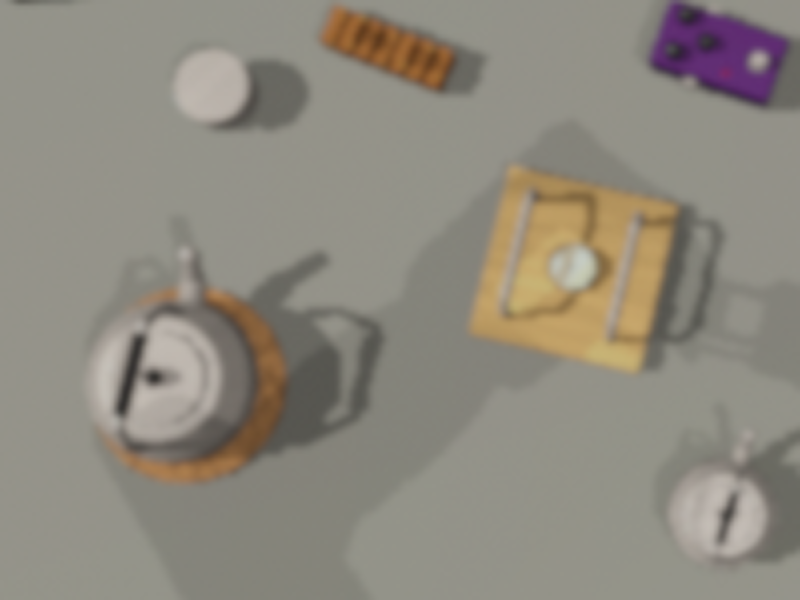

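View pics/s7.png

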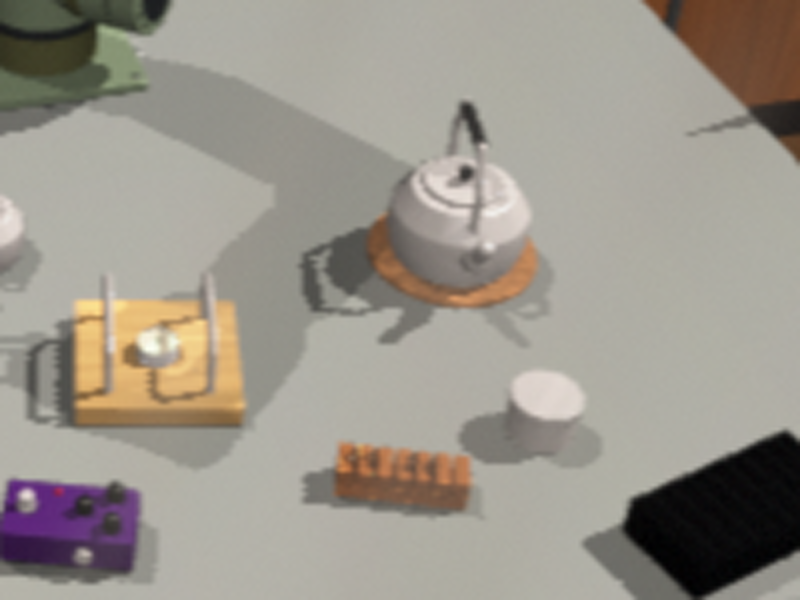

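The teapot stands on the trivet, handle up. In the wrist picture the tongs' hinge is at (319,140), the loop end at (321,160) and the arms leave the frame at (293,0) and (348,0). The axis is almost along the tool x. Now the finer measurements.

Run:
```python
from h import *
import cv2
im=cv2.imread("pics/w7.png")
cv2.imwrite("pics/w7c.png",np.hstack([cv2.resize(im[0:165,270:370],None,fx=3.6,fy=3.6,interpolation=cv2.INTER_CUBIC),cv2.resize(im[25:155,20:180],None,fx=2.7,fy=594/130,interpolation=cv2.INTER_CUBIC)]))
print("handle", ray("top",150+131/4,140+375/4,158), ray("scene",300+473/4,140+125/4,158))
```

```text
handle [463.87539523 315.35518647 158.        ] [468.2988779  315.90228883 158.        ]
```

View pics/w7c.png

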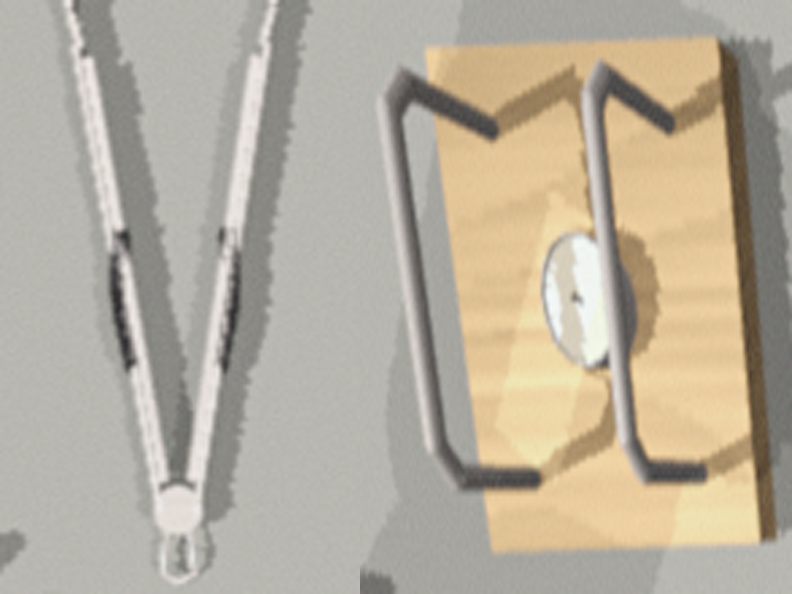

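Run:
```python
from h import *
import json
p={k:(np.array(v) if isinstance(v,list) else v) for k,v in json.load(open("w7.json")).items()}
f=lambda x,y,z:ray("wrist",270+x/3.6,y/3.6,z,p)
H=f(178,508,14);T=(f(70,10,16)+f(270,10,16))/2;L=f(178,582,8)
d=T-H;y=np.degrees(np.arctan2(d[1],d[0]));u=np.array([np.cos(np.radians(y)),np.sin(np.radians(y)),0])
print("hinge",H,"T",T,"loop",L,"yaw",y,"origin",H+85*u,"|HT|",np.linalg.norm(d))
print("grips",[f(*q).round(1) for q in [(122,228,16),(132,367,16),(228,230,16),(224,370,16)]])
B=(f(112,290,16)+f(238,290,16))/2; print("bulge mid",B,np.linalg.norm(f(112,290,16)-f(238,290,16)))
g=lambda x,y,z:ray("wrist",20+x/2.7,25+y/(594/130),z,p)
# warmer right panel, x offset 360
W=[g(427-360,48,20),g(718-360,38,20),g(760-360,543,20),g(493-360,552,20)]
print("warmer",[w.round(0)[:2] for w in W],np.mean(W,0))
for a,b in [(0,3),(1,2),(0,1),(3,2)]:
    e=W[a]-W[b]; print(np.degrees(np.arctan2(e[1],e[0])),np.linalg.norm(e[:2]))
print("tealight top est",g(588-360,302,35))
from h import totool
O=H+85*u
print("tool delta to origin",totool([O[0],O[1],19]))
```

```text
hinge [ 409.17080928 -295.77572846   14.        ] T [ 588.13654944 -341.15837572   16.        ] loop [ 378.41809244 -287.44320933    8.        ] yaw -14.229288206722178 origin [ 491.56299467 -316.66897587   14.        ] |HT| 184.64105942195263
grips [array([ 519.9, -302.8,   16. ]), array([ 468.6, -292.4,   16. ]), array([ 508.2, -343.1,   16. ]), array([ 457.6, -328.4,   16. ])]
bulge mid [ 492.28258654 -317.05901952   16.        ] 50.541458304791654
warmer [array([647.,  33.]), array([ 610., -112.]), array([465., -75.]), array([501.,  70.])] [555.85546542 -20.98951211  20.        ]
-14.322291360099896 149.94686419089055
-14.25137321884436 149.77495515065377
75.87987320168725 149.25176383874253
75.9455774294406 149.4378525793715
tealight top est [554.07130934 -25.00166017  35.        ]
tool delta to origin [133.95466802  -1.75092962 276.68186936]
```

Tongs origin ≈ (492,-317), yaw −14.2°; warmer ≈ (556,-21), yaw −14.2°. The bulge midpoint agrees with the hinge-based estimate to within 1 mm.

jog_arm --deltas '[[[0.134,-0.0018,0,-0.9,0.09],[0.134,-0.0018,0,-0.9,0.09],[0.134,-0.0018,0.02,-0.9,0.09],[0.134,-0.0018,0.06,-0.9,0.09],[0.134,-0.0018,0.1,-0.9,0.09],[0.134,-0.0018,0.14,-0.9,0.09],[0.134,-0.0018,0.18,-0.9,0.09],[0.134,-0.0018,0.21,-0.9,0.09],[0.134,-0.0018,0.235,-0.9,0.09],[0.134,-0.0018,0.25,-0.9,0.09],[0.134,-0.0018,0.255,-0.9,0.09],[0.134,-0.0018,0.255,-0.9,0.09]]]'

```text
time_s: 13.13
ee_pos: [490.8, -316.8, 39.2]
ee_rot: [-179.9, 0.1, -14.3]
force: [-0.1, -0.5, -0.1]
gripper_width: 90.4
```

Run:
```python
from h import *
import cv2,json
s=env.state();p=env.camera_params("wrist");im=env.grab_frame("wrist");cv2.imwrite("pics/w8.png",im[:,:,::-1]); print(s["ee_pos"],s["ee_rot"],s["force"])
```

```text
[ 490.80381007 -316.79767533   39.16941408] [-1.79949119e+02  1.42639043e-01 -1.42575249e+01] [-0.08456748 -0.45878144 -0.10978986]
```

View pics/w8.png

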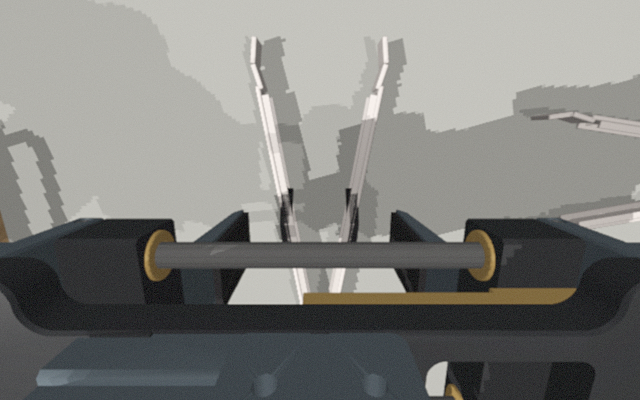

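jog_arm --deltas '[[[0.0005,0,0.006,0,0.09],[0.0005,0,0.012,0,0.085],[0.0005,0,0.017,0,0.08],[0.0005,0,0.02,0,0.07],[0.0005,0,0.02,0,0.065],[0.0005,0,0.02,0,0.06]]]' --grip_force 20

```text
time_s: 13.68
ee_pos: [491.5, -318.0, 20.2]
ee_rot: [180.0, 0.0, -14.3]
force: [0.2, 0.5, -0.6]
gripper_width: 63.1
```

jog_arm --deltas '[[[0,0,0.001,0,0.056],[0,0,0.001,0,0.052],[0,0,0.001,0,0.048],[0,0,0.001,0,0.045],[0,0,0.001,0,0.043],[0,0,0.001,0,0.043],[0,0,0.001,0,0.043],[0,0,0.001,0,0.043]]]' --grip_force 20

```text
time_s: 14.35
ee_pos: [491.7, -318.0, 19.4]
ee_rot: [180.0, -0.0, -14.3]
force: [0.2, 0.1, 0.2]
gripper_width: 43.1
```

Run:
```python
from h import *
import cv2,json
s=env.state();p=env.camera_params("wrist");im=env.grab_frame("wrist");cv2.imwrite("pics/w9.png",im[:,:,::-1]); print(s["ee_pos"],s["ee_rot"],s["force"],s["gripper_width"])
```

```text
[ 491.68525396 -318.02492035   19.35750347] [ 1.79989899e+02 -1.70323829e-02 -1.43132874e+01] [0.15388376 0.05401911 0.23466673] 43.10678698584566
```

View pics/w9.png

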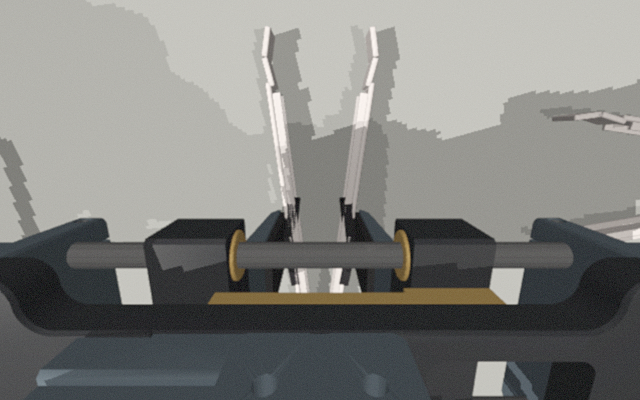

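Held at 43.1 mm, jaw tips at (267,28) and (374,28), centred. Lifting.

jog_arm --deltas '[[[0,0,-0.002,0,0.043],[0,0,-0.007,0,0.043],[0,0,-0.016,0,0.043],[0,0,-0.03,0,0.043],[0,0,-0.05,0,0.043],[0,0,-0.075,0,0.043],[0,0,-0.1,0,0.043],[0,0,-0.12,0,0.043],[0,0,-0.135,0,0.043],[0,0,-0.145,0,0.043],[0,0,-0.15,0,0.043],[0,0,-0.15,0,0.043],[0,0,-0.15,0,0.043]]]'

```text
time_s: 15.48
ee_pos: [491.2, -317.7, 168.8]
ee_rot: [-180.0, 0.1, -14.3]
force: [0.4, 0.1, -1.1]
gripper_width: 43.2
```

Run:
```python
from h import *
import cv2,json
s=env.state();p=env.camera_params("wrist");im=env.grab_frame("wrist");cv2.imwrite("pics/w10.png",im[:,:,::-1]); print(s["ee_pos"],s["ee_rot"],s["force"],s["gripper_width"])
im=env.grab_frame("scene");cv2.imwrite("pics/s10.png",cv2.resize(im[100:290,180:370,::-1],None,fx=3,fy=3,interpolation=cv2.INTER_CUBIC))
```

```text
[ 491.18976366 -317.73163657  168.76525517] [-1.79985260e+02  5.37571919e-02 -1.43170244e+01] [ 0.40147294  0.14922708 -1.08745363] 43.16764646593896
```

View pics/w10.png

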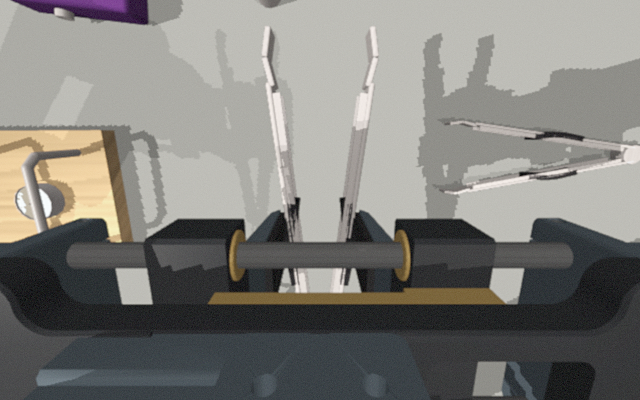

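View pics/s10.png

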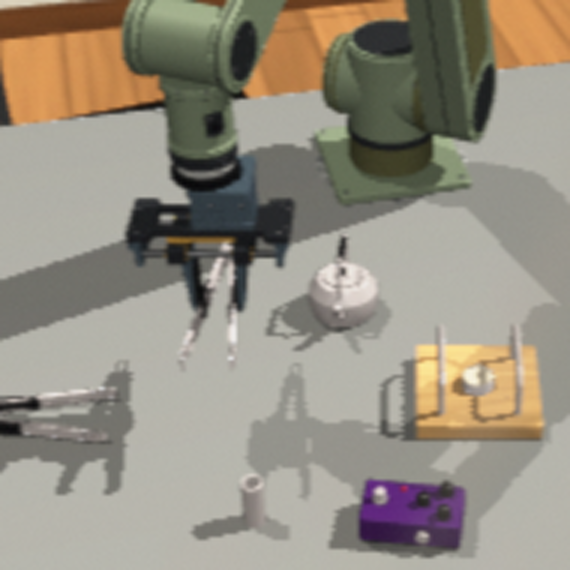

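Run:
```python
from h import *
s=env.state()
z=s["ee_pos"][2]-3.4
a=ray("wrist",267.5,28,z);b=ray("wrist",374,28,z)
print("tool tips",totool(a),totool(b), "inner hollow row60",totool(ray("wrist",267,60,z)),totool(ray("wrist",374,60,z)))
print("tealight top",ray("top",150+574/4,140+267/4,35),"scene",ray("scene",300+158/4,140+338/4,35))
print("wrist tl",ray("wrist",38,204,35))
q=lambda x,y:ray("top",150+x/4,140+y/4,20)[:2]
W=[q(514,165),q(681,207),q(642,372),q(470,332)];print(np.mean(W,0),W)
print(env.look_for("wrist","tealight"))
O=np.array([556,-21.]);u=np.array([np.cos(np.radians(-14.25)),np.sin(np.radians(-14.25))])
t=O-104*u;print(t,totool([*t,150]))
```

```text
tool tips [114.68251658 -26.58790503   3.15111345] [114.64124833  26.76983618   3.11127291] inner hollow row60 [ 99.96218293 -27.50484033   3.18630185] [99.92088055 27.4441188   3.14527039]
tealight top [556.39538913 -21.54749127  35.        ] scene [558.8912046  -18.05149302  35.        ]
wrist tl [554.17835496 -25.7463776   35.        ]
[556.80247369 -23.23385356] [array([648.56068587,  30.85452361]), array([ 609.31122581, -114.55293558]), array([466.35781479, -78.55209836]), array([502.9801683 ,  69.31509608])]
[{'xyz': [561.3, -29.6, 34.5], 'conf': 0.7}]
[455.19998539   4.59994248] [-114.33343392 -303.30739999   18.50686945]
```

jog_arm --deltas '[[[0,0,-0.01,0,0.043],[0,0,-0.03,0,0.043],[0,0,-0.055,0,0.043],[-0.003,-0.008,-0.075,0,0.043],[-0.009,-0.024,-0.08,0,0.043],[-0.018,-0.048,-0.08,0,0.043],[-0.029,-0.076,-0.08,0,0.043],[-0.04,-0.106,-0.08,0,0.043],[-0.051,-0.136,-0.08,0,0.043],[-0.062,-0.166,-0.08,0,0.043],[-0.074,-0.196,-0.08,0,0.043],[-0.085,-0.226,-0.08,0,0.043],[-0.095,-0.254,-0.07,0,0.043],[-0.104,-0.277,-0.055,0,0.043],[-0.11,-0.293,-0.04,0,0.043],[-0.113,-0.301,-0.025,0,0.043],[-0.114,-0.303,-0.015,0,0.043],[-0.114,-0.303,-0.01,0,0.043],[-0.114,-0.303,-0.01,0,0.043],[-0.114,-0.303,-0.01,0,0.043]]]'

```text
time_s: 17.3
ee_pos: [455.8, 3.9, 179.2]
ee_rot: [180.0, 0.0, -14.3]
force: [0.3, 0.1, -0.6]
gripper_width: 43.1
```

Run:
```python
from h import *
import cv2,json
s=env.state();p=env.camera_params("wrist");im=env.grab_frame("wrist");cv2.imwrite("pics/w11.png",im[:,:,::-1]); print(s["ee_pos"],s["ee_rot"],s["force"],s["gripper_width"])
json.dump({k:np.array(v).tolist() for k,v in p.items()},open("w11.json","w"))
cv2.imwrite("pics/w11c.png",cv2.resize(im[0:230,210:430,::-1],None,fx=2.6,fy=2.6,interpolation=cv2.INTER_CUBIC))
im=env.grab_frame("scene");cv2.imwrite("pics/s11.png",cv2.resize(im[130:260,270:420,::-1],None,fx=4,fy=4,interpolation=cv2.INTER_CUBIC))
```

```text
[455.78997331   3.89340474 179.2232558 ] [ 1.79990197e+02  1.97994395e-02 -1.43144598e+01] [ 0.2631095   0.08329612 -0.64648924] 43.06987658463987
```

View pics/w11c.png

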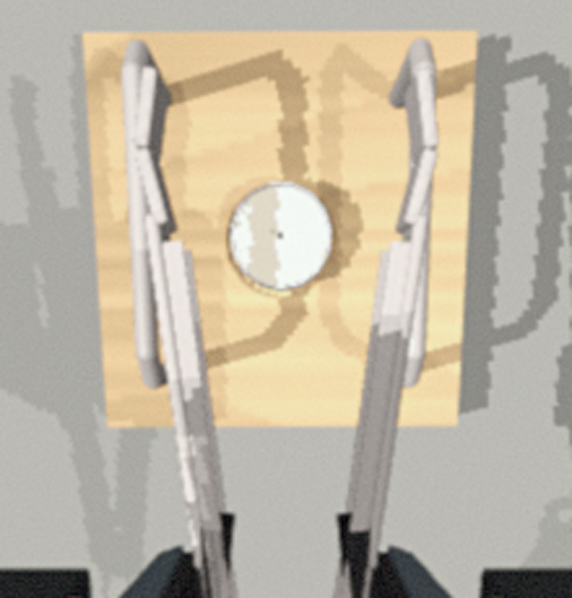

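View pics/s11.png

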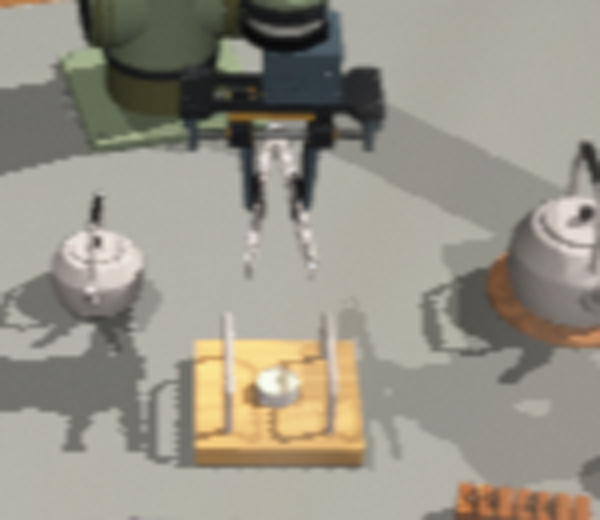

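Run:
```python
from h import *
import json
p={k:(np.array(v) if isinstance(v,list) else v) for k,v in json.load(open("w11.json")).items()}
f=lambda x,y,z:ray("wrist",210+x/2.6,y/2.6,z,p)
zt=env.state()["ee_pos"][2]
T=f(280,236,35); print("tealight",T,totool(T))
for q in [(134,48),(422,48),(155,70),(425,75),(148,145),(432,148),(165,225),(405,225)]: print(q,totool(f(*q,zt-3.4)))
W=[f(83,33,20),f(477,31,20),(f(458,425,20)),f(107,426,20)];print(np.mean(W,0),[totool(w)[:2] for w in W])
```

```text
tealight [556.44554029 -19.53250107  35.        ] [102.44762839  -2.34427224 144.95551785]
(134, 48) [118.06093482 -29.48872976   3.55124876]
(422, 48) [118.07132335  25.47070439   3.5409585 ]
(155, 70) [114.30207436 -25.64033475   3.5458879 ]
(425, 75) [113.44960693  26.25422277   3.53510722]
(148, 145) [101.11542776 -27.56896725   3.5299737 ]
(432, 148) [100.58178078  28.2172919    3.51885696]
(165, 225) [ 86.38611601 -24.80368336   3.51127549]
(405, 225) [86.38819365 23.46552914  3.50222917]
[556.53483299 -20.0264078   20.        ] [array([177.02496497, -77.23417572]), array([177.72888859,  72.60203589]), array([28.10253945, 73.80704006]), array([ 27.69564171, -76.71523203])]
```

The tealight is at (318,91) in the wrist picture, 2.3 mm to tool −y of the jaw midline. I correct that and go down between the hoops to just above it, then look again.

jog_arm --deltas '[[[0.001,-0.0023,0,0,0.043],[0.001,-0.0023,0.006,0,0.043],[0.001,-0.0023,0.018,0,0.043],[0.001,-0.0023,0.034,0,0.043],[0.001,-0.0023,0.052,0,0.043],[0.001,-0.0023,0.07,0,0.043],[0.001,-0.0023,0.086,0,0.043],[0.001,-0.0023,0.098,0,0.043],[0.001,-0.0023,0.107,0,0.043],[0.001,-0.0023,0.112,0,0.043],[0.001,-0.0023,0.112,0,0.043],[0.001,-0.0023,0.112,0,0.043]]]'

```text
time_s: 18.4
ee_pos: [458.0, 5.7, 67.4]
ee_rot: [-180.0, -0.0, -14.3]
force: [-0.5, -0.3, -1.8]
gripper_width: 43.0
```

Run:
```python
from h import *
import cv2,json
s=env.state();p=env.camera_params("wrist");im=env.grab_frame("wrist");cv2.imwrite("pics/w12.png",im[:,:,::-1]); print(s["ee_pos"],s["ee_rot"],s["force"],s["gripper_width"])
json.dump({k:np.array(v).tolist() for k,v in p.items()},open("w12.json","w"))
cv2.imwrite("pics/w12c.png",cv2.resize(im[0:230,210:430,::-1],None,fx=2.6,fy=2.6,interpolation=cv2.INTER_CUBIC))
im=env.grab_frame("scene");cv2.imwrite("pics/s12.png",cv2.resize(im[165:255,290:390,::-1],None,fx=6,fy=6,interpolation=cv2.INTER_CUBIC))
```

```text
[457.97388878   5.74513704  67.44047604] [-1.79996923e+02 -3.45093545e-02 -1.43182081e+01] [-0.48522828 -0.33071075 -1.76937159] 43.000404972743134
```

View pics/w12c.png

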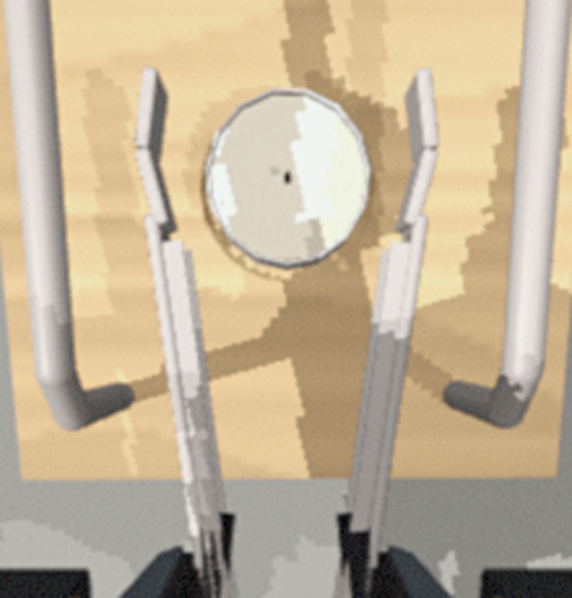

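View pics/s12.png

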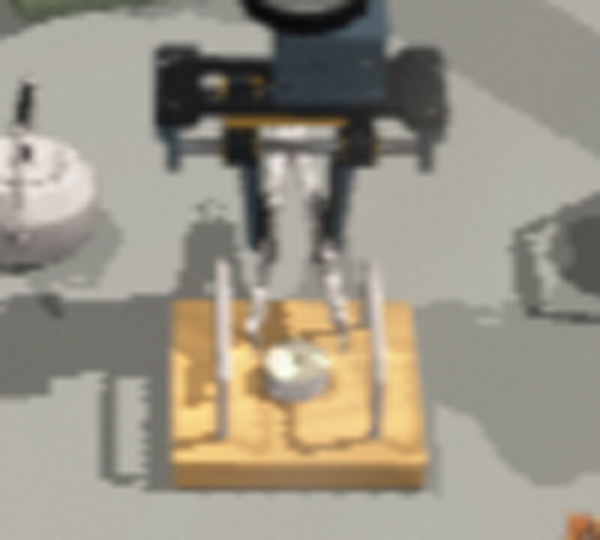

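Run:
```python
from h import *
import json
p={k:(np.array(v) if isinstance(v,list) else v) for k,v in json.load(open("w12.json")).items()}
f=lambda x,y,z:ray("wrist",210+x/2.6,y/2.6,z,p)
zt=env.state()["ee_pos"][2]
for q in [(289,178),(208,178),(371,178),(289,88),(289,267)]: print(q,totool(f(*q,35)))
for q in [(155,70),(425,72),(148,148),(434,148),(165,225),(405,225)]: print(q,totool(f(*q,zt-3.4)))
```

```text
(289, 178) [101.38512184   0.60910492  33.10794316]
(208, 178) [101.39665141 -18.51073815  33.11427596]
(371, 178) [101.37344875  19.96696229  33.10153153]
(289, 88) [120.51768819   0.59367425  33.14185688]
(289, 267) [81.42404091  0.62520379 33.07256086]
(155, 70) [114.76244492 -25.38001943   3.61177797]
(425, 72) [114.38942293  26.5651374    3.59396732]
(148, 148) [101.014311   -27.34222949   3.58805999]
(434, 148) [100.98133828  28.93727379   3.56942104]
(165, 225) [ 86.80114152 -24.5561699    3.56195021]
(405, 225) [86.77066903 23.77467702  3.54593991]
```

The jaws are centred on the tealight to under 1 mm in both directions. Lowering around it.

jog_arm --deltas '[[[0,0,0.003,0,0.043],[0,0,0.008,0,0.043],[0,0,0.013,0,0.043],[0,0,0.018,0,0.043],[0,0,0.022,0,0.043],[0,0,0.0245,0,0.043],[0,0,0.0255,0,0.043],[0,0,0.0255,0,0.043],[0,0,0.0255,0,0.043]]]'

```text
time_s: 19.25
ee_pos: [457.7, 5.8, 41.7]
ee_rot: [180.0, -0.0, -14.3]
force: [-0.2, -0.6, -0.6]
gripper_width: 43.3
```

Run:
```python
from h import *
import cv2,json
s=env.state();im=env.grab_frame("wrist"); print(s["ee_pos"],s["ee_rot"],s["force"],s["gripper_width"])
cv2.imwrite("pics/w13c.png",cv2.resize(im[0:230,210:430,::-1],None,fx=2.6,fy=2.6,interpolation=cv2.INTER_CUBIC))
```

```text
[457.65210276   5.80218101  41.69596645] [ 1.79996276e+02 -1.50464357e-03 -1.43148683e+01] [-0.16780835 -0.6006502  -0.61789068] 43.27994361122911
```

View pics/w13c.png

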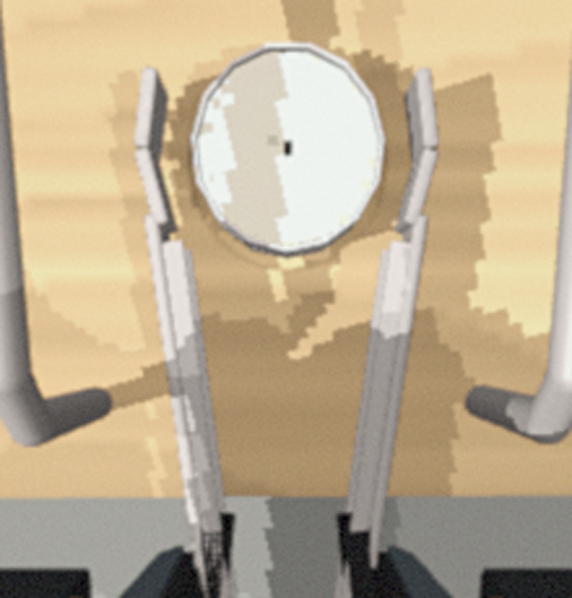

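Tealight centred at crop (288,149), with the jaw bends at row 148. Closing gently to an 18 N grip.

jog_arm --deltas '[[[0,0,0,0,0.042],[0,0,0,0,0.041],[0,0,0,0,0.04],[0,0,0,0,0.039],[0,0,0,0,0.038],[0,0,0,0,0.037],[0,0,0,0,0.036],[0,0,0,0,0.035],[0,0,0,0,0.033],[0,0,0,0,0.03],[0,0,0,0,0.025],[0,0,0,0,0.025],[0,0,0,0,0.025]]]' --grip_force 18

```text
time_s: 20.38
ee_pos: [457.6, 5.8, 41.7]
ee_rot: [180.0, 0.0, -14.3]
force: [0.8, -0.5, -1.3]
gripper_width: 36.2
```

Run:
```python
from h import *
import cv2,json
s=env.state();im=env.grab_frame("wrist"); print(s["ee_pos"],s["ee_rot"],s["force"],s["gripper_width"])
cv2.imwrite("pics/w14c.png",cv2.resize(im[0:230,210:430,::-1],None,fx=2.6,fy=2.6,interpolation=cv2.INTER_CUBIC))
```

```text
[457.57786484   5.79798527  41.71871689] [ 1.79995893e+02  1.60635566e-04 -1.43167072e+01] [ 0.79311512 -0.51362971 -1.33558519] 36.18472116967417
```

View pics/w14c.png

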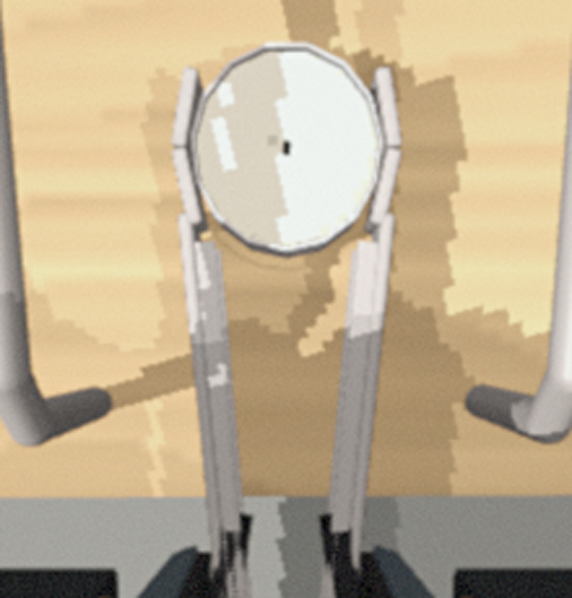

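Clamped: 36.2 mm over the grips matches the value expected on 39 mm. Lifting straight up slowly.

jog_arm --deltas '[[[0,0,-0.001,0,0.025],[0,0,-0.003,0,0.025],[0,0,-0.006,0,0.025],[0,0,-0.01,0,0.025],[0,0,-0.016,0,0.025],[0,0,-0.024,0,0.025],[0,0,-0.034,0,0.025],[0,0,-0.046,0,0.025],[0,0,-0.06,0,0.025],[0,0,-0.075,0,0.025],[0,0,-0.09,0,0.025],[0,0,-0.105,0,0.025],[0,0,-0.12,0,0.025],[0,0,-0.133,0,0.025],[0,0,-0.144,0,0.025],[0,0,-0.152,0,0.025],[0,0,-0.157,0,0.025],[0,0,-0.16,0,0.025],[0,0,-0.16,0,0.025],[0,0,-0.16,0,0.025]]]'

```text
time_s: 22.1
ee_pos: [457.3, 5.8, 201.4]
ee_rot: [180.0, 0.0, -14.3]
force: [0.3, -0.8, -2.3]
gripper_width: 36.0
```

Run:
```python
from h import *
import cv2,json
s=env.state();im=env.grab_frame("wrist"); print(s["ee_pos"],s["ee_rot"],s["force"],s["gripper_width"])
cv2.imwrite("pics/w15c.png",cv2.resize(im[0:230,210:430,::-1],None,fx=2.6,fy=2.6,interpolation=cv2.INTER_CUBIC))
im=env.grab_frame("scene");cv2.imwrite("pics/s15.png",cv2.resize(im[120:290,230:470,::-1],None,fx=3.3,fy=3.3,interpolation=cv2.INTER_CUBIC))
im=env.grab_frame("top");cv2.imwrite("pics/t15.png",cv2.resize(im[90:300,130:430,::-1],None,fx=2.6,fy=2.6,interpolation=cv2.INTER_CUBIC))
for l in ["tin","octave_pedal","pick_rack","slide","tealight"]: print(l,[(round(d["conf"],2),np.round(d["xyz"])) for d in env.look_for("top",l)[:2]])
```

```text
[457.26164567   5.80057103 201.40365115] [ 1.79983773e+02  4.31877839e-02 -1.43159280e+01] [ 0.27599762 -0.80823144 -2.32526075] 35.954608376689414
tin [(0.63, array([715., 290.,  44.]))]
octave_pedal [(0.88, array([ 746., -146.,   40.]))]
pick_rack [(0.82, array([751., 145.,  32.]))]
slide []
tealight [(0.67, array([555., -16., 190.]))]
```

View pics/w15c.png

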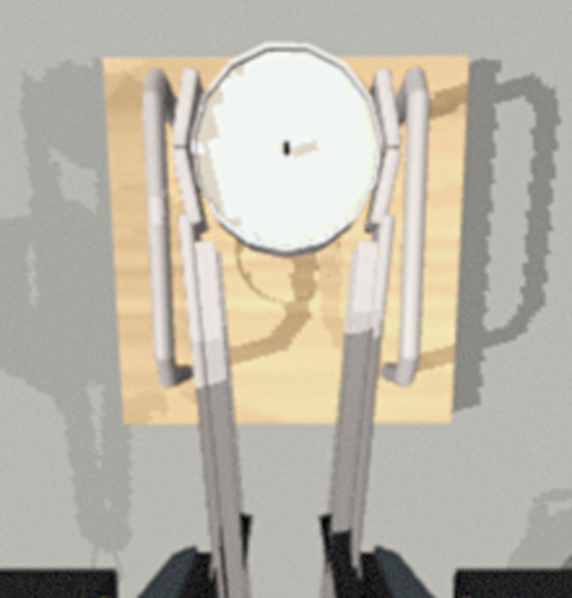

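View pics/s15.png

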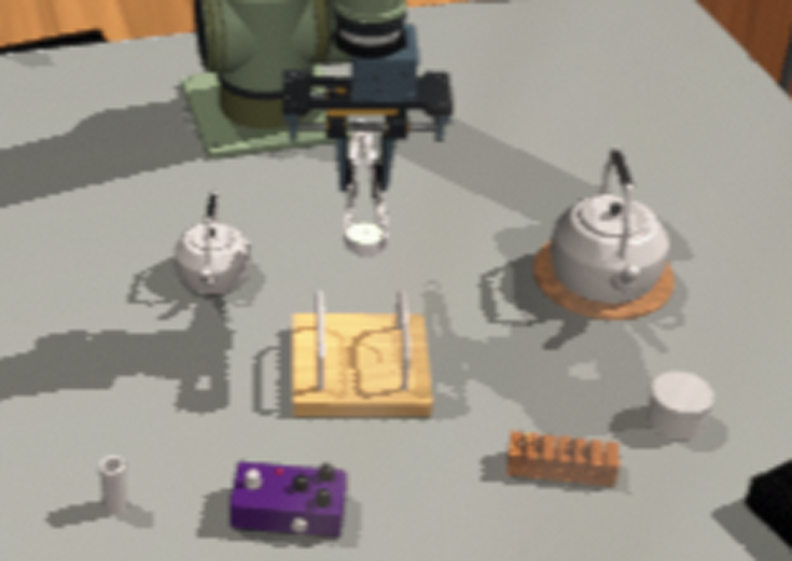

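View pics/t15.png

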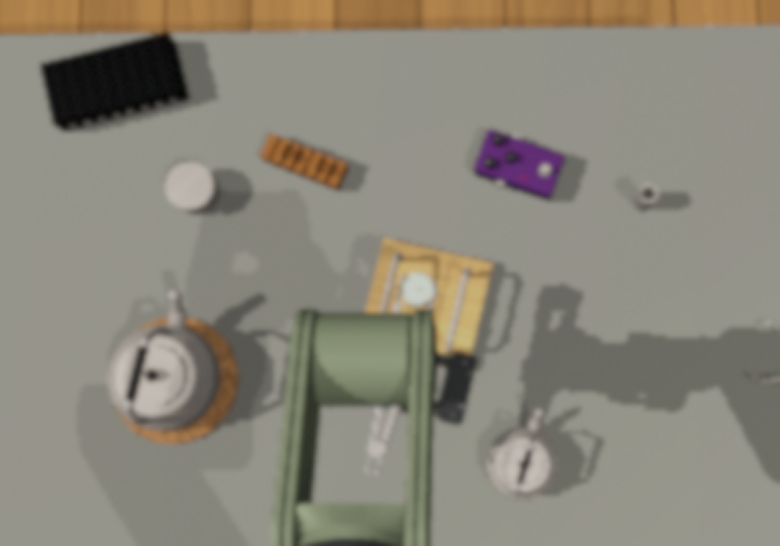

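The tealight is out, level in the jaws at wrist-crop (287,148). Its underside is at about z 177 mm and the hoops end at 79. The bystanders have not moved and the recess is empty.

Run:
```python
from workcell import env
print(env.job_done()); s=env.state(); print(s["time_s"],s["gripper_width"])
```

```text
the job is handed in; nothing more can be done
None
the job is handed in; nothing more can be done
```

The job is done and handed in at about 22 s of the 64 s allowed; no verdict was reported.

- **Teapot:** I lifted the larger teapot by its hoop handle. I set it down upright on the trivet, stepping down until the load came off the wrist (−4.5 N to about −1 N), and released it. A check afterwards put the handle's middle within about 1 mm of the trivet centre in the top camera. The scene camera put it about 5 mm off, but that camera also read about 5 mm further in x on other points.
- **Tealight:** I took the tongs farthest to the robot's left, lowered them between the hoops and clamped the tealight at 18 N, with the grips at 36.2 mm. It went straight up and is held level, its underside about 177 mm above the work surface and about 98 mm above the hoops.
- **Bystanders:** The network placed the pedal, pick rack and tin within about 5 mm of their first positions. It missed the slide in the final check, but the pictures show it still standing in place.

The state could not be read after the hand-in, so my last readings are from just before it.

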